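# Couple the push grease gun to the tilted nipple and hold its stroke

## Robot

A 6-joint arm with a two-finger parallel gripper is mounted at the origin on a cart in front of the work surface, level with it; the furniture and walls round the work are solid. World frame = base frame: x ahead of the robot, y to its left, z up, the work surface at z = 0. Lengths are in mm, angles in rad, forces in N, time in s.
With the tool pointing down it reaches from about 350 to 875 mm from the base axis. Payload 4.2 kg.
Tool frame: the origin (TCP) lies midway between the tips of the shut fingers; the grasp point (between the pads) lies 19 mm behind it (arm.grasp_offset is the distance from the TCP to the grasp point, in mm); z points along the fingers, y is the direction in which the jaws open and shut (so a half turn about z gives the same grasp; the last joint's range is limited). The gripper opens to 85 mm and grips with 20 to 120 N. Pads are 22 mm wide; open, the fingers measure 114 mm over their backs; the gripper's body (76 mm by 85 mm) begins 54 mm behind the grasp point. The pads swing forward as they close: fully open they stand 13 mm farther back than shut.
Start: joints at [-1.062, 0.385, 0.008, 0, -1.194, -0.259], TCP at [154.523, -605.576, 231.312] pointing down, gripper open.
Joint ranges: [-3.14, 3.14], [-1.21, 2.06], [-1.07, 1.41], [-3.16, 2.05], [-2.99, -0.16], [-3.1, 3.1]. Speed limits (rad/s): [2.79, 2.79, 3.14, 3.14, 3.14, 3.14].

## Interface

Orientations are given as a unit quaternion [x, y, z, w].
In Python, from bench import arm gives the robot as it stands.
- The arm moves only by the tool move_arm, never from a script. Its argument "moves" is a list of rows, each an object with "gripper": the gripper's target within -1 to 1 (fully open at 1, half-way at 0, shut at -1); "xyz": the shift along the tool's x, y, z in cm, a list of three; "angular": the turn, a rotation vector about the tool's x, y, z in rad, a list of three. In form: [{"gripper": gripper, "xyz": [dx, dy, dz], "angular": [wx, wy, wz]}, ...]. A call has 1 to 10 rows; each row is the pose to reach, as a shift and turn from the pose commanded when the call began, along the tool's axes at that moment; what a row does not reach only later rows make up. A row lasts 1/8 s, in which the tool goes at most 62.5 mm and 10.7 degrees, less where a joint would pass 70% of its speed; a pose out of reach is approached as far as the arm can. A call with a gripper value outside its range is refused whole. The fingers move at their own pace and stop on an object; the grip force is fixed at half the most. Time passes only in rows, so rows that repeat a pose let the fingers close. It gives the time, the measured TCP pose, the force and the opening at its end, in the units of the state.
- arm.read_state(): the state, without advancing time (a new reading comes with each control period).
- arm.get_image(name): name is "side" or "top"; returns (picture, depth): 480x640x3 uint8, blue, green, red; 480x640 float32, mm along the optical axis (not along the pixel's ray), 0 where there is no reading.
- arm.get_calibration(name): a dict with "camera_matrix" (3x3 intrinsics, pixels), "R" (3x3) and "t" (3): a world point X has camera coordinates R X + t. Camera axes: x right, y down, z forward; pixel columns grow to the right and rows downward; lengths in mm; the calibration is good to about 2 mm. A picture is of the moment at which its call begins. get_calibration takes no time and is no camera call.
- arm.job_done(): hands the job in, once; it reports no verdict.
The state is a dict: "clock": time; "joints": joint angles; "joint_vel": joint speeds; "joint_efforts": joint torques, N m; "position": TCP position; "ee_rot": TCP orientation; "contact_force": force on the tool from outside, world axes, zero at the start; "wrist_torque": the same for the moment, N m; "gripper_width": finger opening in mm.
Only numpy, scipy, OpenCV 4.12 (cv2) and the standard library are available. Lean on these libraries where they do the work, as an engineer would, in place of code of your own. Each camera call takes 0.05 s, during which the arm holds its last target. There are 200 camera calls.

## Task

Take the push-type grease gun out of its blue stand, press its coupler squarely onto the tilted brass grease nipple of the green bearing block until it snaps home over the head, then push on against the gun's spring until the orange band on its nose rod has gone into the barrel. Finish while still gripping the gun and holding that push: do not let go.

Things in the scene. Friction and masses are not known exactly. Their poses are not given: they have to be found in the camera images.
- grease_gun: Loose push grease gun, 0.27-0.40 kg, hanging upright in the stand. Origin: on its axis, underside of its dark flange (42 mm dia, 8 thick; fingertips may push on its top). z points from coupler to grip. Grey hexagonal grip z 8 to 58 mm, 26 across flats, flat normals at 0, 60, 120 deg from x. Below: barrel 30 mm dia to z -30, nose rod, steel coupler 30 mm dia, mouth at z -78 with the rod out.
- gun_nose (a joint): Stroke of the gun's sprung nose, m: 0 = rod out (22 mm showing, its upper 11 mm an orange band), up to 0.020 as the coupler is pushed towards the barrel. Spring: 2.4 N at 0, 9 N at 0.011, 14 N at 0.020. The rod goes in a little before the coupler snaps (about 4 to 10 N) and springs out again as it snaps.
- coupler_seat (a point): Bottom of the coupler's socket, on the gun's axis, 22 mm inside its mouth, 56 mm below the gun's origin with the rod out; moves with the nose; same axes as the gun. Bore 18 mm, flaring to about 22 mm at the mouth; three sprung balls 5 mm inside the mouth snap in behind the nipple's head.
- nipple: Brass button-head grease nipple fixed to the bearing block, leaning 25 degrees from vertical. Origin on its axis at the foot of its 22 mm hexagon, 92 mm above the bench; z is its axis, up and out. Head 16 mm dia from 16.5 to 20 mm along z, tapering to 8 mm dia at the tip (30 mm); neck 10 mm dia. Snapped home, the coupler's seat lies on the tip.
- nipple_tip (a point): Tip of the nipple, 30 mm from its origin along its z; same axes as the nipple.
- bearing_block: Green cast pillow-block bearing, fixed to the bench, 170 x 48 x 90 mm, with a 25 mm shaft stub 130 mm long through it along its y axis. Origin at the centre of its underside, z up; the nipple leans towards its -x, roughly towards the robot.
- gun_stand: Blue stand, fixed to the bench, foot 110 x 100 mm; its plate, 84 x 84 mm, top at 95 mm, has a 37 mm hole in which the gun hangs by its flange. The gun must be lifted 80 mm to come clear. Origin at the centre of its underside.
Not all that is in view belongs to the job. There is more than one size of the grease_gun; the job needs the larger.

How it is judged:
By the outcome, as a careful person would: the job done as asked, in the order asked, and still so for the second after the job is handed in, while the arm keeps its last pose, push and grip.
It also fails if it takes over 38 s, if anything falls off the work surface, if the arm or the gripper's body presses on something with over 40 N, if the wrist force passes 120 N, or if a joint passes its speed limit or range.

## Working session

There is one attempt and no reset: what is moved stays moved. The work goes in short steps, Python scripts to look and compute and a tool call to move; the robot and the scene stay as the last step left them, time stands still between calls to the robot, and variables do not carry over. Pictures are saved under pics/ and viewed, about 8 in all and at most 12, crops included, and the job is handed in when it is done.

Besides the shell and the picture viewer there is one more tool, called after "Request:" in YAML: its name, and indented under it one key for each argument. move_arm: Moves the arm, as the interface text tells. Its arguments: {"type":"object","properties":{"moves":{"type":"array","items":{"type":"object","properties":{"gripper":{"type":"number"},"xyz":{"type":"array","items":{"type":"number"}},"angular":{"type":"array","items":{"type":"number"}}}}}},"required":["moves"]}

```bash
mkdir -p pics; ls; cat > h.py <<'E'
import numpy as np, cv2
from bench import arm
from scipy.spatial.transform import Rotation as Ro
def snap(n,f):
    im,d=arm.get_image(n); cv2.imwrite(f'pics/{f}.png',im); np.savez(f'pics/{f}.npz',im=im,d=d); return im,d
def w(n,u,v,d):
    c=arm.get_calibration(n);K=np.array(c['camera_matrix']);R=np.array(c['R']);t=np.array(c['t']).ravel()
    p=np.linalg.inv(K)@np.array([u,v,1.])*d
    return R.T@(p-t)
def cloud(n,d):
    c=arm.get_calibration(n);K=np.array(c['camera_matrix']);R=np.array(c['R']);t=np.array(c['t']).ravel()
    v,u=np.mgrid[:480,:640]
    p=np.stack([(u-K[0,2])/K[0,0]*d,(v-K[1,2])/K[1,1]*d,d],-1)
    P=(p-t)@R; P[d==0]=np.nan
    return P
def proj(n,X):
    c=arm.get_calibration(n);K=np.array(c['camera_matrix']);R=np.array(c['R']);t=np.array(c['t']).ravel()
    p=K@(R@np.asarray(X,float)+t); return p[:2]/p[2]
E
python3 - <<'E'
from h import *
for n in('side','top'):
    im,d=snap(n,n+'1'); c=arm.get_calibration(n); print(n,-np.array(c['R']).T@np.ravel(c['t']),c['R'])
print(arm.read_state())
cv2.imwrite('pics/both.png',cv2.resize(np.vstack([cv2.imread('pics/side1.png'),cv2.imread('pics/top1.png')]),None,fx=.62,fy=.62))
E
```

```text
pics
side [383.39921251 644.19164242 748.89331441] [[-0.92502737 -0.37988231 -0.00371408]
 [-0.28816081  0.70798592 -0.64476297]
 [ 0.24756356 -0.59535314 -0.76437355]]
top [ 453.0786388   117.49893765 1014.80613926] [[ 0.01961552 -0.9996823  -0.01582813]
 [-0.98768237 -0.01691713 -0.15555499]
 [ 0.1552378   0.01868446 -0.98770042]]
{'clock': 0.1, 'joints': array([-1.06245991e+00,  3.85489189e-01,  6.76501373e-03, -4.48280919e-04,
       -1.19399672e+00, -2.58584406e-01]), 'joint_vel': array([ 0.0003506 , -0.00229516,  0.00283765,  0.00198222,  0.00037566,
        0.00046215]), 'joint_efforts': array([-5.47508043e-04, -3.93318951e+01,  1.88929385e+01,  4.19792712e+00,
       -2.57897758e-03,  3.30321456e-06]), 'position': array([ 154.35971464, -605.10112898,  230.32423477]), 'ee_rot': array([-1.24469616e-01,  9.92222931e-01,  9.70346082e-04, -1.66815336e-04]), 'contact_force': array([0.29370341, 0.32456904, 0.22540478]), 'wrist_torque': array([-1.07930474e-02,  1.30941598e-03,  4.05043118e-05]), 'gripper_width': 85.47164229580868}
```

View pics/side1.png

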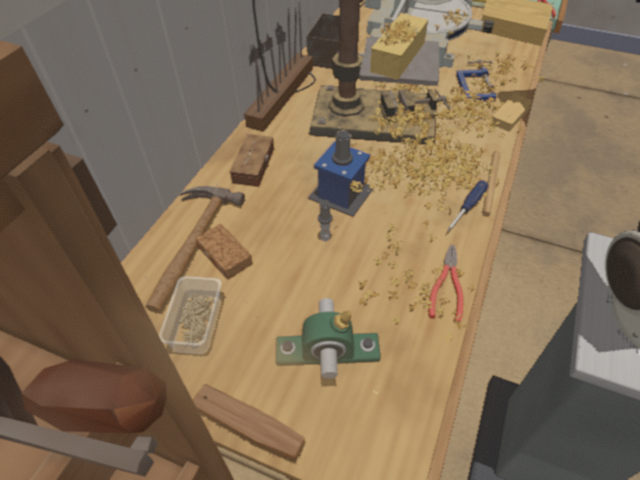

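View pics/top1.png

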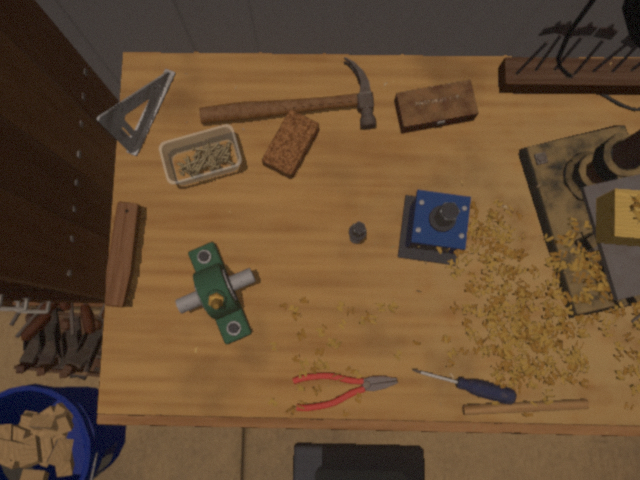

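Side view: the larger gun hangs in the blue stand at (343,150), and a small upright gun stands loose at (325,220). The green bearing with the brass nipple is at (328,340). Top view: gun grip (447,215), small gun (358,233), nipple (217,299). Candidates for the gun are therefore the stand gun and the loose small one. I choose the stand gun and check it in a crop.

```bash
python3 - <<'E'
from h import *
S=np.load('pics/side1.npz');T=np.load('pics/top1.npz')
def crop(im,x,y,s=100,h=75,f=4): return cv2.resize(im[y-h//2:y+h//2+1,x-s//2:x+s//2],(400,300),interpolation=cv2.INTER_CUBIC)
a=[crop(S['im'],343,165),crop(T['im'],440,220),crop(S['im'],335,330),crop(T['im'],217,295)]
cv2.imwrite('pics/crop1.png',np.vstack([np.hstack(a[:2]),np.hstack(a[2:])]))
Ps=cloud('side',S['d']);Pt=cloud('top',T['d'])
# gun: points above stand plate
for nm,P in(('s',Ps),('t',Pt)):
    c=w('top',447,215,T['d'][215,447])
    r=np.hypot(P[...,0]-c[0],P[...,1]-c[1])
    m=(r<60)&(P[...,2]>110)&(P[...,2]<190)
    for lo,hi in((85,99),(100,108),(110,130),(130,148),(148,165)):
        mm=(r<60)&(P[...,2]>lo)&(P[...,2]<hi); q=P[mm]; 
        if len(q): print(nm,lo,len(q),q.mean(0).round(1),q.min(0).round(1),q.max(0).round(1))
for nm,P,im in(('s',Ps,S['im']),('t',Pt,T['im'])):
    c=w('top',217,299,T['d'][299,217]); print('nip',c)
    hsv=cv2.cvtColor(im,cv2.COLOR_BGR2HSV)
    m=(np.hypot(P[...,0]-c[0],P[...,1]-c[1])<40)&(P[...,2]>92)
    v,u=np.where(m); 
    for k in range(len(v)): print(nm,u[k],v[k],P[v[k],u[k]].round(0),hsv[v[k],u[k]]) if k%4==0 else 0
    g=(hsv[...,0]>55)&(hsv[...,0]<95)&(hsv[...,1]>80)&(np.hypot(P[...,0]-c[0],P[...,1]-c[1])<140)
    q=P[g&(P[...,2]<35)&(P[...,2]>10)]; print('green base',len(q)); 
    if len(q): print(cv2.minAreaRect(q[:,:2].astype(np.float32)))
E
```

```text
s 85 986 [640.9 -59.3  95.5] [ 598.8 -114.1   85.5] [692.  -23.9  99. ]
s 100 148 [642.6 -63.2 104.2] [621.6 -99.6 100.1] [671.2 -37.9 107.9]
s 110 118 [642.5 -63.5 120. ] [632.2 -80.  110. ] [657.9 -56.7 130. ]
s 130 108 [643.2 -62.8 138.8] [632.  -79.2 130.1] [658.6 -56.1 147.9]
s 148 158 [644.4 -68.3 155.8] [632.8 -86.5 148. ] [659.  -54.6 160.6]
t 85 2255 [642.8 -68.4  93.9] [ 598.8 -115.8   85.1] [691.7 -23.7  99. ]
t 100 213 [641.  -65.2 102.4] [624.9 -90.8 100. ] [665.8 -48.1 107.3]
t 110 71 [639.  -64.1 119.6] [631.9 -78.8 110.1] [656.8 -56.5 129.9]
t 130 69 [638.2 -64.5 139.6] [632.5 -79.5 130.1] [655.4 -56.5 147.7]
t 148 282 [645.  -70.7 154.9] [632.4 -85.4 148.2] [659.2 -57.6 160.4]
nip [512.99222191 270.23155371 113.1309271 ]
s 347 310 [507. 267. 119.] [ 18 113 176]
s 345 311 [509. 269. 118.] [ 19 119 159]
s 349 311 [503. 268. 120.] [ 19 119 172]
s 326 312 [541. 266.  92.] [ 62  41 125]
s 345 312 [508. 271. 120.] [ 19 124 146]
s 349 312 [503. 268. 118.] [ 20 119 169]
s 341 313 [515. 271. 112.] [ 20 110 153]
s 345 313 [508. 273. 120.] [ 19 127 149]
s 349 313 [502. 271. 120
[... 5439 characters left out ...]
 284.  96.] [ 18 158 121]
t 214 303 [507. 274. 118.] [ 18 155 105]
t 218 303 [507. 268. 116.] [ 17 164  84]
t 208 304 [506. 287.  93.] [ 25 108  92]
t 212 304 [505. 277. 116.] [ 17 153 100]
t 216 304 [505. 270. 121.] [ 16 156 116]
t 220 304 [506. 266. 111.] [ 18 161  65]
t 212 305 [504. 276. 118.] [ 19 160  94]
t 216 305 [504. 270. 120.] [ 18 160 121]
t 220 305 [504. 266. 108.] [ 17 147  64]
t 214 306 [502. 273. 118.] [ 18 163 117]
t 218 306 [502. 268. 117.] [ 19 156  95]
t 213 307 [501. 275. 115.] [ 19 148  95]
t 217 307 [501. 269. 118.] [ 17 155 112]
t 215 308 [499. 272. 115.] [ 20 158 100]
green base 2
((480.3111572265625, 265.31207275390625), (39.85077667236328, 0.0), 146.65187072753906)
```

View pics/crop1.png

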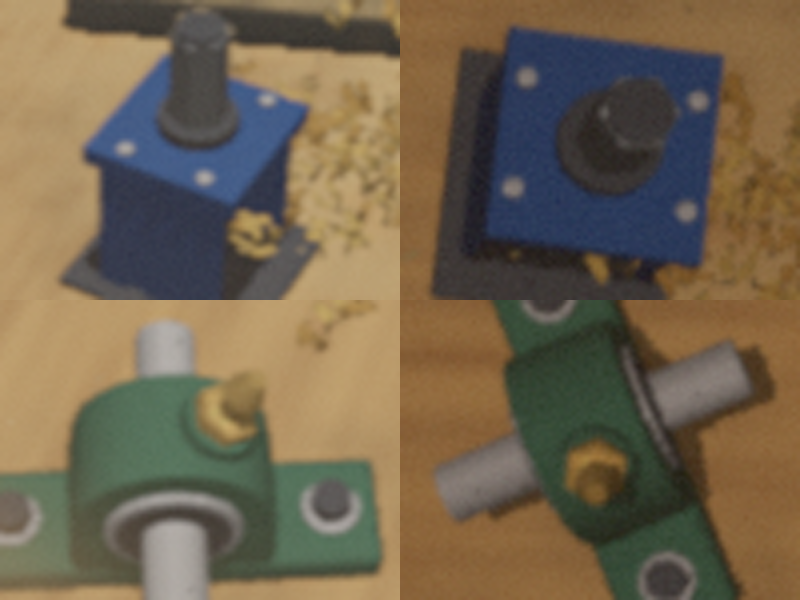

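The crop confirms the choice: a dark hexagonal grip and flange in the blue plate, and a brass nipple on the green housing leaning along the block's long axis. Next I fit the models.

```bash
cat > fit.py <<'E'
from h import *
from scipy.optimize import least_squares
S=np.load('pics/side1.npz');T=np.load('pics/top1.npz')
P={'s':cloud('side',S['d']),'t':cloud('top',T['d'])};IM={'s':S['im'],'t':T['im']}
def hexr(x,q):
    a=x[2]+np.radians([0,60,120]); n=np.c_[np.cos(a),np.sin(a)]
    return np.abs((q[:,:2]-x[:2])@n.T).max(1)-13
for k in('s','t','st'):
    qs=[]
    for j in k:
        p=P[j]; r=np.hypot(p[...,0]-645,p[...,1]+70); qs.append(p[(r<22)&(p[...,2]>112)&(p[...,2]<147)])
    q=np.vstack(qs)
    best=min((least_squares(hexr,[645,-70,a],args=(q,),loss='soft_l1',f_scale=1) for a in np.radians([-20,0,20])),key=lambda r:r.cost)
    print('hex',k,len(q),best.x[:2].round(1),np.degrees(best.x[2]).round(1)%60,best.cost/len(q))
    f=np.vstack([P[j][(np.hypot(P[j][...,0]-645,P[j][...,1]+70)<24)&(P[j][...,2]>157)] for j in k])
    print(' cap', cv2.minEnclosingCircle(f[:,:2].astype(np.float32)),np.median(f[:,2]))
# block direction from bolts and shaft
b1=w('top',204,257,T['d'][257,204]);b2=w('top',234,328,T['d'][328,234]);print('bolts',b1,b2,(b1+b2)/2,np.degrees(np.arctan2(*(b2-b1)[[1,0]])))
s1=w('side',288,347,S['d'][347,288]);s2=w('side',368,345,S['d'][345,368]);print('bolts side',s1,s2,(s1+s2)/2,np.degrees(np.arctan2(*(s2-s1)[[1,0]])))
az0=np.arctan2(*(b2-b1)[[1,0]])
def prof(s):
    return np.interp(s,[13,16.4,16.5,20,30],[5,5,8,8,4])
def nip(x,q,fix=None):
    az=x[2];s=np.sin(np.radians(25));a=np.array([s*np.cos(az),s*np.sin(az),np.cos(np.radians(25))])
    d=q-np.array([x[0],x[1],92]); h=d@a; r=np.linalg.norm(d-h[:,None]*a,axis=1)
    side=r-prof(h); return np.r_[np.where(h>30,np.hypot(h-30,np.maximum(r-4,0)),side),(x[2]-az0)*fix]
for k in('s','t','st'):
    for fix in(1000,5):
        q=[]
        for j in k:
            hsv=cv2.cvtColor(IM[j],cv2.COLOR_BGR2HSV);p=P[j]
            q.append(p[(np.hypot(p[...,0]-508,p[...,1]-273)<30)&(p[...,2]>108)&(abs(hsv[...,0].astype(int)-19)<5)&(hsv[...,1]>90)])
        q=np.vstack(q);r=least_squares(nip,[515,275,az0],args=(q,fix),loss='soft_l1')
        az=r.x[2];print('nip',k,len(q),r.x[:2].round(1),np.degrees(az).round(1),'tip',(r.x[:2]+30*np.sin(np.radians(25))*np.array([np.cos(az),np.sin(az)])).round(1),r.cost/len(q))
E
python3 fit.py
```

```text
hex s 211 [646.2 -72.6] 59.6 0.36435317123646443
 cap ((644.9669189453125, -71.30774688720703), 12.966279029846191) 158.48386517664227
hex t 125 [646.  -71.6] 1.1 0.06622602058471456
 cap ((645.9616088867188, -70.25463104248047), 11.480132102966309) 157.70668270299143
hex st 336 [646.  -72.2] 59.8 0.3032115908245584
 cap ((644.9669189453125, -71.30774688720703), 12.966279029846191) 158.10956102481384
bolts [588.20288217 309.72754075  25.97173278] [471.99291852 254.99776316  26.71596246] [530.09790034 282.36265195  26.34384762] -154.78162856746138
bolts side [587.70403528 313.31139306  29.27237645] [469.6739899  263.45912369  33.04854403] [528.68901259 288.38525838  31.16046024] -157.10229606332956
nip s 96 [514.7 275.4] -154.8 tip [503.2 270. ] 0.38317087558278917
nip s 96 [515.  274.7] -159.8 tip [503.1 270.3] 0.3808455431747925
nip t 85 [513.3 276.3] -154.8 tip [501.8 270.9] 0.575845804859654
nip t 85 [513.5 276. ] -157.3 tip [501.8 271.1] 0.5752274212648663
nip st 181 [514.2 275.7] -154.8 tip [502.7 270.3] 0.5337889649888966
nip st 181 [514.4 275.2] -157.8 tip [502.6 270.5] 0.5330975347747244
```

```bash
cat > plan.py <<'E'
from h import *
def down(yawy,tilt=None):  # tool y yaw deg, z down
    a=np.radians(yawy); y=np.array([np.cos(a),np.sin(a),0]); z=np.array([0,0,-1.]); return np.c_[np.cross(y,z),y,z]
def row(p0,R0,p,R):
    d=R0.T@(np.asarray(p,float)-p0)/10; wv=Ro.from_matrix(R0.T@R).as_rotvec()
    return d.round(2).tolist(),wv.round(3).tolist()
def app(p0,R0,d,wv): return np.asarray(p0)+R0@np.array(d)*10, R0@Ro.from_rotvec(wv).as_matrix()
E
python3 - <<'E'
from plan import *
p0=np.array([154.5,-605.6,231.3]);R0=Ro.from_quat([-.12447,.99222,0,0]).as_matrix()
print(np.degrees(np.arctan2(R0[1,1],R0[0,1])))
for p,y in(((99,-388,300),104.3),((240,-320,290),128),((328,-230,280),150),((490,-150,270),170),((646,-72,240),180)): print(p,row(p0,R0,p,down(y)))
E
```

```text
104.30034806872247
(99, -388, 300) ([0.0, 22.46, -6.87], [0.0, 0.0, 0.0])
(240, -320, 290) ([-15.34, 25.56, -5.87], [0.0, 0.0, -0.414])
(328, -230, 280) ([-26.09, 32.11, -4.87], [0.0, 0.0, -0.798])
(490, -150, 270) ([-43.76, 35.86, -3.87], [0.0, 0.0, -1.147])
(646, -72, 240) ([-60.81, 39.57, -0.87], [0.0, 0.0, -1.321])
```

Request:
move_arm:
  moves:
    - {"gripper": 1, "xyz": [0, 5.6, -1.8], "angular": [0, 0, 0]}
    - {"gripper": 1, "xyz": [0, 11.2, -3.5], "angular": [0, 0, 0]}
    - {"gripper": 1, "xyz": [0, 16.8, -5.2], "angular": [0, 0, 0]}
    - {"gripper": 1, "xyz": [0, 22.4, -6.8], "angular": [0, 0, 0]}
    - {"gripper": 1, "xyz": [-5, 23.5, -6.5], "angular": [0, 0, -0.14]}
    - {"gripper": 1, "xyz": [-10, 24.5, -6.2], "angular": [0, 0, -0.28]}
    - {"gripper": 1, "xyz": [-15, 25.5, -5.9], "angular": [0, 0, -0.42]}
    - {"gripper": 1, "xyz": [-19, 28, -5.5], "angular": [0, 0, -0.55]}
    - {"gripper": 1, "xyz": [-23, 30, -5.2], "angular": [0, 0, -0.68]}
    - {"gripper": 1, "xyz": [-26, 32, -4.9], "angular": [0, 0, -0.8]}

```text
clock: 1.35
position: [328.2, -229.8, 279.9]
ee_rot: [-0.503, 0.864, 0.0, -0.0]
contact_force: [0.5, 0.0, -0.1]
gripper_width: 85.5
```

```bash
python3 - <<'E'
from plan import *
p0=np.array([154.5,-605.6,231.3]);R0=Ro.from_quat([-.12447,.99222,0,0]).as_matrix()
p,R=app(p0,R0,[-26,32,-4.9],[0,0,-.8]);print(p)
np.savez('cmd.npz',p=p,R=R)
for t in((646,-72,240),(646,-72,106)): print(row(p,R,t,down(180)))
E
```

```text
[ 327.40213221 -231.29417226  280.3       ]
([-29.68, -19.7, 4.03], [0.0, 0.0, -0.521])
([-29.68, -19.7, 17.43], [0.0, 0.0, -0.521])
```

Request:
move_arm:
  moves:
    - {"gripper": 1, "xyz": [-5, -3.3, 0.7], "angular": [0, 0, -0.1]}
    - {"gripper": 1, "xyz": [-10, -6.6, 1.4], "angular": [0, 0, -0.2]}
    - {"gripper": 1, "xyz": [-15, -9.9, 2.1], "angular": [0, 0, -0.3]}
    - {"gripper": 1, "xyz": [-20, -13.2, 2.8], "angular": [0, 0, -0.4]}
    - {"gripper": 1, "xyz": [-25, -16.5, 3.5], "angular": [0, 0, -0.5]}
    - {"gripper": 1, "xyz": [-29.7, -19.7, 4], "angular": [0, 0, -0.52]}
    - {"gripper": 1, "xyz": [-29.7, -19.7, 4], "angular": [0, 0, -0.52]}
    - {"gripper": 1, "xyz": [-29.7, -19.7, 4], "angular": [0, 0, -0.52]}

```text
clock: 2.35
position: [645.5, -71.7, 239.4]
ee_rot: [-0.707, 0.707, 0.001, -0.001]
contact_force: [0.0, 0.1, 0.5]
gripper_width: 85.3
```

```bash
python3 - <<'E'
from plan import *
z=np.load('cmd.npz');p,R=app(z['p'],z['R'],[-29.7,-19.7,4],[0,0,-.52]);np.savez('cmd.npz',p=p,R=R)
s=arm.read_state();print(p,s['position'],R.round(3))
S,d=snap('side','s2');T,d=snap('top','t2')
u,v=(int(a) for a in proj('side',[646,-72,170]));a,b=(int(a) for a in proj('top',[646,-72,170]))
c=lambda im,x,y:cv2.resize(im[y-65:y+65,x-65:x+65],(400,400),interpolation=cv2.INTER_CUBIC)
cv2.imwrite('pics/c2.png',np.hstack([c(S,u,v),c(T,a,b)]))
E
```

```text
[646.12881315 -71.82222221 240.3       ] [645.5194601  -71.69923557 239.37075335] [[-0.001 -1.     0.   ]
 [-1.     0.001  0.   ]
 [ 0.     0.    -1.   ]]
```

View pics/c2.png

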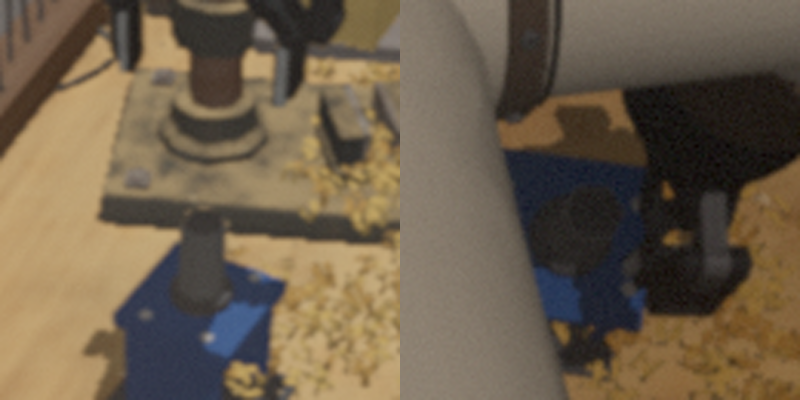

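Side crop: the fingers (128,60) and (290,70) straddle the gun axis (205,250). Descending and closing.

Request:
move_arm:
  moves:
    - {"gripper": 1, "xyz": [0, 0, 5], "angular": [0, 0, 0]}
    - {"gripper": 1, "xyz": [0, 0, 10], "angular": [0, 0, 0]}
    - {"gripper": 1, "xyz": [0, 0, 13], "angular": [0, 0, 0]}
    - {"gripper": 1, "xyz": [0, 0, 13.3], "angular": [0, 0, 0]}
    - {"gripper": 0, "xyz": [0, 0, 13.3], "angular": [0, 0, 0]}
    - {"gripper": -1, "xyz": [0, 0, 13.3], "angular": [0, 0, 0]}
    - {"gripper": -1, "xyz": [0, 0, 13.3], "angular": [0, 0, 0]}
    - {"gripper": -1, "xyz": [0, 0, 13.3], "angular": [0, 0, 0]}
    - {"gripper": -1, "xyz": [0, 0, 13.3], "angular": [0, 0, 0]}

```text
clock: 3.58
position: [646.4, -71.7, 108.7]
ee_rot: [-0.707, 0.707, -0.001, 0.0]
contact_force: [-2.6, 1.7, 5.3]
gripper_width: 25.2
```

```bash
python3 - <<'E'
from plan import *
z=np.load('cmd.npz');p,R=app(z['p'],z['R'],[0,0,13.3],[0,0,0]);np.savez('cmd.npz',p=p,R=R)
s=arm.read_state();print(p,s['position'],s['gripper_width'],s['contact_force'],s['wrist_torque'])
E
```

```text
[646.12881315 -71.82222221 107.3       ] [646.42228408 -71.68777385 108.74098768] 25.20615057757891 [-2.6050407   1.67080724  5.28844432] [ 0.23273018  0.62488326 -0.01796946]
```

Request:
move_arm:
  moves:
    - {"gripper": -1, "xyz": [0, 0, -1], "angular": [0, 0, 0]}
    - {"gripper": -1, "xyz": [0, 0, -4], "angular": [0, 0, 0]}
    - {"gripper": -1, "xyz": [0, 0, -8], "angular": [0, 0, 0]}
    - {"gripper": -1, "xyz": [0, 0, -12], "angular": [0, 0, 0]}
    - {"gripper": -1, "xyz": [0, 0, -15], "angular": [0, 0, 0]}
    - {"gripper": -1, "xyz": [0, 0, -15], "angular": [0, 0, 0]}
    - {"gripper": -1, "xyz": [0, 0, -15], "angular": [0, 0, 0]}

```text
clock: 4.45
position: [644.9, -71.4, 255.0]
ee_rot: [-0.707, 0.708, 0.002, -0.001]
contact_force: [-0.5, 0.9, -3.2]
gripper_width: 25.2
```

```bash
python3 - <<'E'
from plan import *
z=np.load('cmd.npz');p,R=app(z['p'],z['R'],[0,0,-15],[0,0,0]);np.savez('cmd.npz',p=p,R=R)
s=arm.read_state();print(p,s['position'],s['gripper_width'],s['contact_force'],s['wrist_torque'])
# final pose
az=np.radians(-156);t=np.radians(25);a=np.array([np.sin(t)*np.cos(az),np.sin(t)*np.sin(az),np.cos(t)])
rot=Ro.from_rotvec(np.cross([0,0,1],a)/np.linalg.norm(np.cross([0,0,1],a))*t).as_matrix()
Rf=rot@down(180)
tip=np.array([502.6,270.5,119.2])
# TCP offset from gun origin along gun z: ~ +13 (108.7-95)
for gap in(120,60):
    gp=tip+a*(56+gap); print(gap,gp+a*13.5,row(p,R,gp+a*13.5,Rf))
np.savez('goal.npz',a=a,Rf=Rf,tip=tip)
S,d=snap('side','s3')
u,v=(int(q) for q in proj('side',p+[0,0,-40]))
cv2.imwrite('pics/c3.png',cv2.resize(S[v-60:v+60,u-60:u+60],(600,600),interpolation=cv2.INTER_CUBIC))
E
```

```text
[646.12881315 -71.82222221 257.3       ] [644.94794264 -71.43249466 254.9810337 ] 25.226913210388172 [-0.4935478   0.86916329 -3.19501287] [ 0.0193791   0.05074506 -0.06466873]
120 [429.43765176 237.92602388 290.94532564] ([-30.95, 21.71, -3.36], [0.399, -0.178, -0.001])
60 [452.60251136 248.23968387 236.56685842] ([-31.98, 19.39, 2.07], [0.399, -0.178, -0.001])
```

View pics/c3.png

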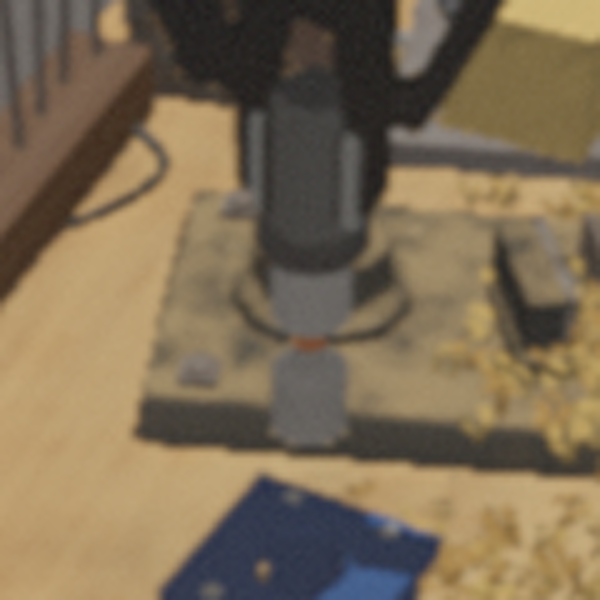

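The gun is held upright with the orange band showing (crop pixel 310,343) and weighs about 3.2 N. Moving to above the nipple along its axis.

Request:
move_arm:
  moves:
    - {"gripper": -1, "xyz": [-4, 2.8, -0.5], "angular": [0, 0, 0]}
    - {"gripper": -1, "xyz": [-8, 5.6, -1], "angular": [0.05, -0.02, 0]}
    - {"gripper": -1, "xyz": [-12, 8.4, -1.5], "angular": [0.1, -0.04, 0]}
    - {"gripper": -1, "xyz": [-16, 11.2, -2], "angular": [0.16, -0.07, 0]}
    - {"gripper": -1, "xyz": [-20, 14, -2.3], "angular": [0.22, -0.1, 0]}
    - {"gripper": -1, "xyz": [-24, 16.8, -2.7], "angular": [0.28, -0.125, 0]}
    - {"gripper": -1, "xyz": [-28, 19.6, -3], "angular": [0.35, -0.155, 0]}
    - {"gripper": -1, "xyz": [-31, 21.7, -3.4], "angular": [0.399, -0.178, 0]}
    - {"gripper": -1, "xyz": [-31.4, 20.7, -1], "angular": [0.399, -0.178, 0]}
    - {"gripper": -1, "xyz": [-31.8, 19.8, 1], "angular": [0.399, -0.178, 0]}

```text
clock: 5.75
position: [446.8, 246.1, 244.8]
ee_rot: [0.691, -0.69, 0.077, -0.2]
contact_force: [-0.0, 0.1, -3.8]
gripper_width: 25.1
```

```bash
python3 - <<'E'
from plan import *
z=np.load('cmd.npz');p,R=app(z['p'],z['R'],[-31.8,19.8,1],[.399,-.178,0]);np.savez('cmd.npz',p=p,R=R)
S,d=snap('side','s4');T,dt=snap('top','t4')
s=arm.read_state();Rm=Ro.from_quat(s['ee_rot']).as_matrix();print(p,s['position'],s['gripper_width'],s['contact_force'],R[:,2],Rm[:,2],s['joints'])
u,v=(int(q) for q in proj('side',[480,260,160]));a,b=(int(q) for q in proj('top',[480,260,160]))
c=lambda im,x,y:cv2.resize(im[y-50:y+50,x-50:x+50],(400,400),interpolation=cv2.INTER_CUBIC)
print('crop off',u-50,v-50,a-50,b-50)
cv2.imwrite('pics/c4.png',np.hstack([c(S,u,v),c(T,a,b)]))
E
```

```text
[448.51315525 246.41676307 247.3       ] [446.83850671 244.60443988 242.7535616 ] 25.344812535005566 [-0.16644153  0.13600049 -3.4928524 ] [ 0.38663475  0.17192389 -0.90606608] [ 0.3809246   0.16509688 -0.90974692] [ 0.92234303 -0.02245366 -0.68604283  0.39148924 -0.56374989 -1.21942897]
crop off 317 246 167 270
```

View pics/c4.png

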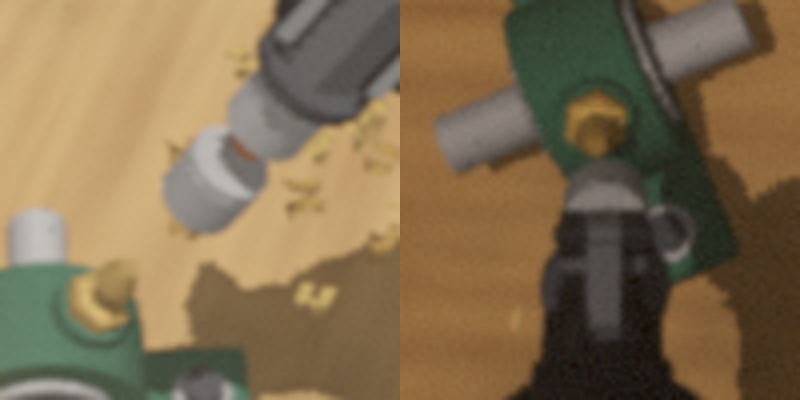

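Coupler (crop 215,180) is above and in line with the nipple (crop 105,290), with the band showing at (240,150). I let it settle, then fit the gun's axis against the nipple per camera.

Request:
move_arm:
  moves:
    - {"gripper": -1, "xyz": [0, 0, 0], "angular": [0, 0, 0]}
    - {"gripper": -1, "xyz": [0, 0, 0], "angular": [0, 0, 0]}
    - {"gripper": -1, "xyz": [0, 0, 0], "angular": [0, 0, 0]}
    - {"gripper": -1, "xyz": [0, 0, 0], "angular": [0, 0, 0]}

```text
clock: 6.35
position: [448.4, 246.5, 247.8]
ee_rot: [-0.69, 0.691, -0.078, 0.203]
contact_force: [-1.3, -0.4, -1.9]
gripper_width: 25.4
```

```bash
cat > axis.py <<'E'
from plan import *
from scipy.optimize import least_squares
import sys
tag=sys.argv[1]
z=np.load('cmd.npz')
D={k:snap(k,k[0]+tag)[1] for k in('side','top')}
s=arm.read_state();Rm=Ro.from_quat(s['ee_rot']).as_matrix();pm=s['position']
print('cmd',z['p'],'meas',pm,s['contact_force'],'z cmd',z['R'][:,2],'meas',Rm[:,2])
g=np.load('goal.npz');a=g['a']
tips={'side':np.array([503.1,270.1,119.2]),'top':np.array([501.8,271.,119.2])}
def lin(x): 
    e=-Rm[:,2]+Rm[:,0]*x[2]+Rm[:,1]*x[3]; return pm+Rm[:,0]*x[0]+Rm[:,1]*x[1],e/np.linalg.norm(e)
for k,d in D.items():
    P=cloud(k,d); q=(P-pm)@Rm; r=np.hypot(q[...,0],q[...,1]); h=-q[...,2]-13.5+0*r  # gun z approx (neg below)
    h=-(q[...,2]-13.5)
    h=-q[...,2]+13.5
    m=(r<24)&(((h>-76)&(h<-54))|((h>-27)&(h<-5)))
    Q=P[m]
    def res(x):
        c,e=lin(x); dd=Q-c; return np.r_[np.linalg.norm(dd-np.outer(dd@e,e),axis=1)-15, 20*x[2]*3,20*x[3]*3]
    f=least_squares(res,[0,0,0,0],loss='soft_l1'); c,e=lin(f.x)
    hh=h[(r<18)&(h<-40)&(h>-95)]; 
    cl=c+e*((tips[k]-c)@e); off=tips[k]-cl
    print(k,m.sum(),'x',f.x.round(3),'cost',round(f.cost/m.sum(),3),'axis',e.round(3),'goal',a.round(3),'ang err deg',np.degrees(np.arccos(e@a)).round(1),'low h',np.percentile(hh,[1,5]).round(1),'tip offset from axis',off.round(1),'seat->tip gap',((c-e*0-tips[k])@e-13.5-56).round(1))
E
python3 axis.py 5
```

```text
cmd [448.51315525 246.41676307 247.3       ] meas [448.36209829 246.45837895 247.61067182] [-0.26625329 -0.49272602 -2.51035267] z cmd [ 0.38663475  0.17192389 -0.90606608] meas [ 0.38691306  0.17236503 -0.90586344]
side 511 x [ 1.16  -1.142 -0.002  0.002] cost 0.187 axis [-0.389 -0.171  0.905] goal [-0.386 -0.172  0.906] ang err deg 0.2 low h [-76.3 -73.8] tip offset from axis [-1.5  0.7 -0.5] seat->tip gap 72.1
top 150 x [-0.31   1.987 -0.007  0.014] cost 0.548 axis [-0.4   -0.165  0.902] goal [-0.386 -0.172  0.906] ang err deg 0.9 low h [-78.1 -75.8] tip offset from axis [-1.2  0.9 -0.4] seat->tip gap 71.7
```

```bash
python3 - <<'E'
from plan import *
R=np.load('cmd.npz')['R'];print(R.T@[-1.35,.8,-.45])
E
```

```text
[-0.7555605   1.44692256  0.02331194]
```

Request:
move_arm:
  moves:
    - {"gripper": -1, "xyz": [-0.08, 0.14, 0.5], "angular": [0, 0, 0]}
    - {"gripper": -1, "xyz": [-0.08, 0.14, 1.5], "angular": [0, 0, 0]}
    - {"gripper": -1, "xyz": [-0.08, 0.14, 2.5], "angular": [0, 0, 0]}
    - {"gripper": -1, "xyz": [-0.08, 0.14, 3.5], "angular": [0, 0, 0]}
    - {"gripper": -1, "xyz": [-0.08, 0.14, 4.2], "angular": [0, 0, 0]}
    - {"gripper": -1, "xyz": [-0.08, 0.14, 4.2], "angular": [0, 0, 0]}
    - {"gripper": -1, "xyz": [-0.08, 0.14, 4.2], "angular": [0, 0, 0]}
    - {"gripper": -1, "xyz": [-0.08, 0.14, 4.2], "angular": [0, 0, 0]}

```text
clock: 7.45
position: [463.4, 254.7, 209.3]
ee_rot: [-0.69, 0.691, -0.078, 0.203]
contact_force: [-0.3, -0.1, -2.6]
gripper_width: 25.4
```

```bash
python3 - <<'E'
from plan import *
z=np.load('cmd.npz');p,R=app(z['p'],z['R'],[-.08,.14,4.2],[0,0,0]);np.savez('cmd.npz',p=p,R=R)
E
python3 axis.py 6; python3 - <<'E'
from plan import *
S=np.load('pics/s6.npz')['im'];T=np.load('pics/t6.npz')['im']
u,v=(int(q) for q in proj('side',[490,265,135]));a,b=(int(q) for q in proj('top',[490,265,135]))
c=lambda im,x,y:cv2.resize(im[y-35:y+35,x-35:x+35],(400,400),interpolation=cv2.INTER_CUBIC)
cv2.imwrite('pics/c6.png',np.hstack([c(S,u,v),c(T,a,b)]))
E
```

```text
cmd [463.43454564 254.47561474 208.8421397 ] meas [463.30377643 254.70501944 209.27695926] [ 0.88657468  0.08139277 -2.4503722 ] z cmd [ 0.38663475  0.17192389 -0.90606608] meas [ 0.38706984  0.17265599 -0.90574105]
side 444 x [ 1.07  -1.284 -0.004 -0.   ] cost 0.178 axis [-0.387 -0.169  0.906] goal [-0.386 -0.172  0.906] ang err deg 0.2 low h [-94.5 -92.1] tip offset from axis [ 0.  -0.3 -0.1] seat->tip gap 30.2
top 117 x [1.234 7.036 0.011 0.077] cost 0.584 axis [-0.456 -0.18   0.871] goal [-0.386 -0.172  0.906] ang err deg 4.5 low h [-78.4 -77.1] tip offset from axis [-0.5 -0.6 -0.4] seat->tip gap 30.0
```

View pics/c6.png

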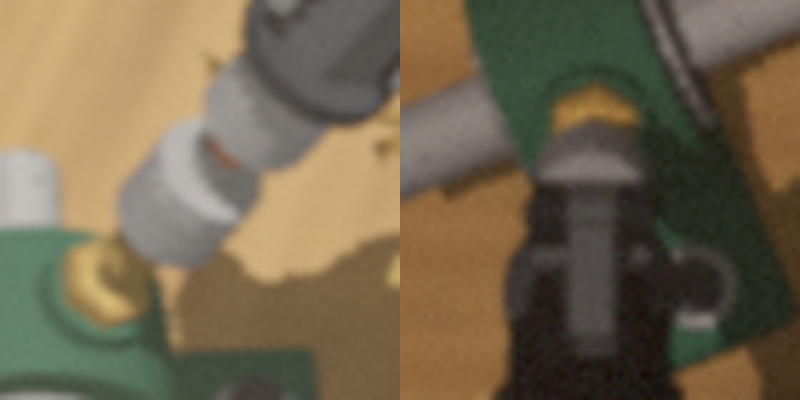

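Aligned within about 0.5 mm, with the mouth just over the tip. I press in gradually.

Request:
move_arm:
  moves:
    - {"gripper": -1, "xyz": [0, 0, 0.5], "angular": [0, 0, 0]}
    - {"gripper": -1, "xyz": [0, 0, 1.0], "angular": [0, 0, 0]}
    - {"gripper": -1, "xyz": [0, 0, 1.5], "angular": [0, 0, 0]}
    - {"gripper": -1, "xyz": [0, 0, 1.9], "angular": [0, 0, 0]}
    - {"gripper": -1, "xyz": [0, 0, 2.2], "angular": [0, 0, 0]}
    - {"gripper": -1, "xyz": [0, 0, 2.5], "angular": [0, 0, 0]}
    - {"gripper": -1, "xyz": [0, 0, 2.5], "angular": [0, 0, 0]}
    - {"gripper": -1, "xyz": [0, 0, 2.5], "angular": [0, 0, 0]}

```text
clock: 8.55
position: [472.8, 258.7, 185.6]
ee_rot: [-0.69, 0.691, -0.078, 0.202]
contact_force: [1.4, 0.2, -5.8]
gripper_width: 25.0
```

```bash
python3 - <<'E'
from plan import *
z=np.load('cmd.npz');p,R=app(z['p'],z['R'],[0,0,2.5],[0,0,0]);np.savez('cmd.npz',p=p,R=R)
s=arm.read_state();e=s['position']-p
F=np.array(s['contact_force'])+[0,0,2.8]
print('err tool',R.T@e,'F tool',R.T@F,'torque',s['wrist_torque'])
E
```

```text
err tool [0.12141698 0.44806716 0.38588056] F tool [ 0.38752367 -0.09392909  3.2732628 ] torque [-0.44463951  0.67860187 -0.11307228]
```

Request:
move_arm:
  moves:
    - {"gripper": -1, "xyz": [0, 0, 0.3], "angular": [0, 0, 0]}
    - {"gripper": -1, "xyz": [0, 0, 0.6], "angular": [0, 0, 0]}
    - {"gripper": -1, "xyz": [0, 0, 0.9], "angular": [0, 0, 0]}
    - {"gripper": -1, "xyz": [0, 0, 1.1], "angular": [0, 0, 0]}
    - {"gripper": -1, "xyz": [0, 0, 1.1], "angular": [0, 0, 0]}
    - {"gripper": -1, "xyz": [0, 0, 1.1], "angular": [0, 0, 0]}

```text
clock: 9.3
position: [477.2, 260.8, 176.4]
ee_rot: [-0.69, 0.691, -0.078, 0.203]
contact_force: [-4.3, -1.5, 2.3]
gripper_width: 25.7
```

```bash
python3 - <<'E'
from plan import *
z=np.load('cmd.npz');p,R=app(z['p'],z['R'],[0,0,1.1],[0,0,0]);np.savez('cmd.npz',p=p,R=R)
s=arm.read_state();e=s['position']-p
F=np.array(s['contact_force'])+[0,0,2.8]
print('err tool',R.T@e,'F tool',R.T@F,'torque',s['wrist_torque'])
S,d=snap('side','s7');T,d=snap('top','t7')
u,v=(int(q) for q in proj('side',[490,265,135]));a,b=(int(q) for q in proj('top',[490,265,135]))
c=lambda im,x,y:cv2.resize(im[y-35:y+35,x-35:x+35],(400,400),interpolation=cv2.INTER_CUBIC)
cv2.imwrite('pics/c7.png',np.hstack([c(S,u,v),c(T,a,b)]))
E
```

```text
err tool [-0.14464827  0.07694257 -0.25175375] F tool [ 0.42246348  1.97696582 -6.51583185] torque [-0.61964525  1.6776823   0.00915521]
```

View pics/c7.png

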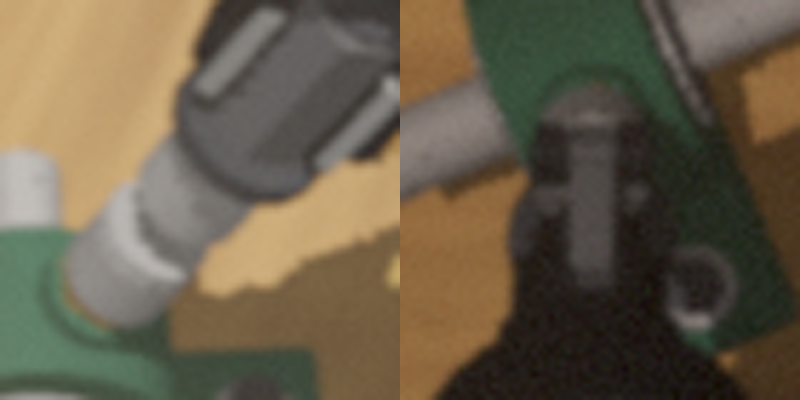

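The coupler now covers the nipple down to the hexagon (left crop 85,290) and the band is nearly gone. About 6.5 N matches a stroke of roughly 6 mm from home. I push on about 9 mm.

Request:
move_arm:
  moves:
    - {"gripper": -1, "xyz": [0, 0, 0.3], "angular": [0, 0, 0]}
    - {"gripper": -1, "xyz": [0, 0, 0.6], "angular": [0, 0, 0]}
    - {"gripper": -1, "xyz": [0, 0, 0.9], "angular": [0, 0, 0]}
    - {"gripper": -1, "xyz": [0, 0, 0.95], "angular": [0, 0, 0]}
    - {"gripper": -1, "xyz": [0, 0, 0.95], "angular": [0, 0, 0]}
    - {"gripper": -1, "xyz": [0, 0, 0.95], "angular": [0, 0, 0]}
    - {"gripper": -1, "xyz": [0, 0, 0.95], "angular": [0, 0, 0]}

```text
clock: 10.28
position: [480.7, 262.4, 168.2]
ee_rot: [-0.69, 0.691, -0.078, 0.203]
contact_force: [-7.9, -2.6, 6.7]
gripper_width: 25.4
```

```bash
python3 - <<'E'
from plan import *
z=np.load('cmd.npz');p,R=app(z['p'],z['R'],[0,0,.95],[0,0,0]);np.savez('cmd.npz',p=p,R=R)
for i in range(2):
    S,d=snap('side','s8') if i==0 else snap('top','t8')
    s=arm.read_state();e=s['position']-p
    F=np.array(s['contact_force'])+[0,0,2.8]
    print('err tool',R.T@e,'F tool',R.T@F,'torque',s['wrist_torque'])
    if i==0: A=S
T=S;S=A
u,v=(int(q) for q in proj('side',[490,265,135]));a,b=(int(q) for q in proj('top',[490,265,135]))
c=lambda im,x,y:cv2.resize(im[y-35:y+35,x-35:x+35],(400,400),interpolation=cv2.INTER_CUBIC)
cv2.imwrite('pics/c8.png',np.hstack([c(S,u,v),c(T,a,b)]))
E
```

```text
err tool [-0.14979033  0.01479114 -0.6214252 ] F tool [  0.70088889   2.62431089 -11.7061778 ] torque [-0.73222523  2.29210138  0.12872001]
err tool [-0.17661019  0.00276317 -0.66547538] F tool [  1.30611766   4.09721042 -12.16763561] torque [-0.66329491  2.29430212  0.10160918]
```

View pics/c8.png

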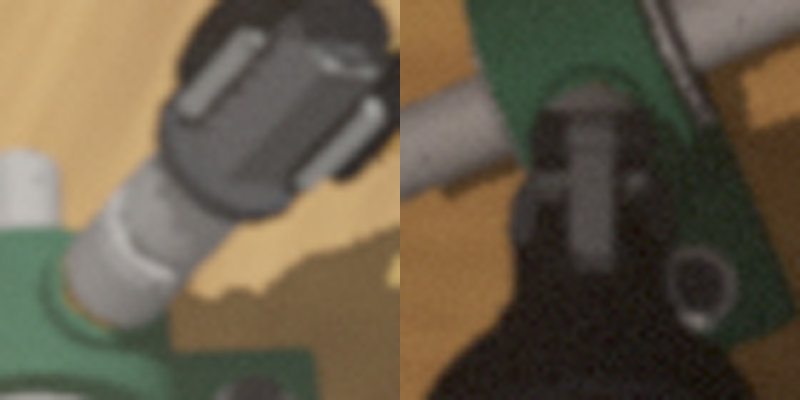

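Request:
move_arm:
  moves:
    - {"gripper": -1, "xyz": [0, 0, 0], "angular": [0, 0, 0]}
    - {"gripper": -1, "xyz": [0, 0, 0], "angular": [0, 0, 0]}
    - {"gripper": -1, "xyz": [0, 0, 0], "angular": [0, 0, 0]}
    - {"gripper": -1, "xyz": [0, 0, 0], "angular": [0, 0, 0]}

```text
clock: 10.88
position: [480.7, 262.3, 168.2]
ee_rot: [-0.69, 0.691, -0.078, 0.203]
contact_force: [-8.0, -2.1, 7.0]
gripper_width: 25.7
```

```bash
python3 - <<'E'
from plan import *
z=np.load('cmd.npz');R=z['R'];s=arm.read_state();print(R.T@(s['position']-z['p']),R.T@(s['contact_force']+np.array([0,0,2.8])),s['gripper_width'])
print(arm.job_done())
E
```

```text
[-0.15615448  0.03177744 -0.63003102] [  0.09020343   3.51794186 -12.31458259] 25.70812915701412
the job is handed in; nothing more can be done
None
```

I took the larger gun from the blue stand, pressed its coupler onto the nipple and pushed on until the orange band was out of sight. I handed the job in at about 10.9 s, still gripping and holding the push.

- **Alignment:** just before pressing, both cameras put the gun's axis within about 1 mm of the nipple tip. The side camera's fit gave an angle within 0.2° of the nipple's estimated axis. The top camera's last angle fit read 4.5°, but much of the gun was hidden from it and I did not rely on it.
- **Snap:** I inferred this rather than measured it. The coupler sits right down at the nipple's hexagon and stayed there as I pushed on. An unsnapped coupler would have stopped several millimetres higher.
- **Push:** the last reading was 12.3 N along the axis, steady over the final half second. That fits a stroke of about 15 mm against the gun's spring, more than the 11 mm the band needs.
- **Grip:** the finger opening held at about 25.7 mm. There was also a side force of about 3.5 N at the wrist, which I left uncorrected.

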